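Clip a coated test rod into the rod reader and hold its shutter open at the mark

ROBOT

A 6-joint arm with a two-finger parallel gripper is mounted at the origin on the work surface. World frame = base frame: x ahead of the robot, y to its left, z up, the work surface at z = 0. Lengths are in m, angles in rad, forces in N, time in s.
With the tool pointing down it reaches from about 0.35 to 0.85 m from the base axis. Payload 8.1 kg.
Tool frame: the origin (TCP) lies between the finger pads; the fingertips stand tips_ahead ahead of it and the grasp point (between the pads) lies 8 mm behind it (tips_ahead is the distance from the TCP to the fingertips, in m); z points along the fingers, x is the direction in which the jaws open and shut, and the axes are right-handed (so a half turn about z gives the same grasp; the last joint's range is limited). The gripper opens to 93 mm and grips with 3 to 60 N. Pads are 15 mm wide; open, the fingers measure 128 mm over their backs; the gripper's body (75 mm by 188 mm) begins 65 mm behind the grasp point.
Start: joints at [-1.233, 0.13, 1.488, -0, 1.523, -0.085], TCP at [0.246, -0.547, 0.23] pointing down, gripper open.
Joint ranges: [-2.96, 2.96], [-0.89, 2.26], [0.02, 2.5], [-1.34, 4.48], [0, 2.73], [-2.66, 2.66]. Speed limits (rad/s): [2.39, 2.39, 2.79, 3.14, 3.14, 3.14].

INTERFACE

Orientations are given as a rotation vector (axis times angle).
In Python, from plant import * gives the robot as it stands.
- The arm moves only by the tool play_rows, never from a script. Its argument "increments" is a list that holds one entry, the list of rows, each a list of 4 numbers: the shift along the tool's x, y, z in cm, then the turn about the tool's z in rad. A call has 1 to 5 rows; each row is the pose to reach, as a shift and turn from the pose measured when the call began, along the tool's axes at that moment; what a row does not reach only later rows make up. A row lasts 1/10 s, in which the tool goes at most 50 mm and 8.59 degrees, less where a joint would pass 70% of its speed; a pose out of reach is approached as far as the arm can. A call with a gripper value outside its range is refused whole. "jaw" is the finger opening in cm, from 0 to 9.3, set as the call begins (left out, the last holds). The fingers move at their own pace and stop on an object; "squeeze" is the grip in N (left out, the last holds). Time passes only in rows, so rows that repeat a pose let the fingers close. It gives the time, the measured TCP pose, the force and the opening at its end, in the units of the state.
- read_state(): the state, without advancing time (a new reading comes with each control period).
- read_camera(name): name is "side" or "top" or "wrist"; returns (picture, depth): 400x640x3 uint8, blue, green, red; 400x640 float32, m along the optical axis (not along the pixel's ray), 0 where there is no reading.
- camera_params(name): a dict with "K" (3x3 intrinsics, pixels), "k1" (the pictures are not rectified: a ray, as slopes to the right and down, at radius r is drawn at 1 + k1 r^2 times it, then the intrinsics apply), "eye" and "orientation" of the camera in the world. Camera axes: x right, y up, looking along -z (the intrinsics and any distortion apply to the point x, -y, -z); pixel columns grow to the right and rows downward; lengths in m; the calibration is good to about 2 mm. A picture is of the moment at which its call begins: read the wrist's pose just before it. camera_params takes no time and is no camera call; for the wrist camera it gives the pose at the moment of the call.
- close_job(): hands the job in, once; it reports no verdict.
The state is a dict: "t": time; "q": joint angles; "dq": joint speeds; "joint_torque": joint torques, N m; "tool_pos": TCP position; "orientation": TCP orientation; "force": force on the tool from outside, world axes, zero at the start; "wrist_torque": the same for the moment, N m; "opening": finger opening in m.
Only numpy, scipy, OpenCV 4.12 (cv2) and the standard library are available. Lean on these libraries where they do the work, as an engineer would, in place of code of your own. Each camera call takes 0.05 s, during which the arm holds its last target.

TASK

Take the blue coated test rod from its rest and press it straight down into the reader's fork clip, centred between the two forks, past the sprung orange jaw until it is fully home with the jaw closed over it, and let go of the rod. Then pull the reader's spring-return shutter sideways by its upright black handle until the yellow pointer lines up with the red tab on the scale, and finish while still holding it there: the program ends with the shutter held open at the tab. Leave the three pigment jars where they stand.

Things in the scene. Friction and masses are not known exactly. Their poses are not given: they have to be found in the camera images.
- rod: the test rod: round, 14 mm diameter, 180 mm long, blue with 12 mm bare steel ends, about 80 g, loose. Origin at its middle, on its axis; its own x axis runs along the rod (both ends alike; it may be rolled any way about x). At the start it lies level in the rest, its axis 43 mm above the table.
- rest: the rod's rest, fixed: a grey plate 150 x 50 x 8 mm (long along its x) with two white notched blocks at x = +-60 mm, 10 mm thick, 40 mm wide across, 45 mm tall, that carry the rod at 36 mm; between the blocks there is only the plate below the rod. Origin at the centre of its underside. It stands to the robot's left or right.
- reader: the rod reader, fixed, on a grey base plate 12 mm thick (x -50 to 200, y -260 to 100 mm in its frame). z up; origin on the table straight below the clip seat; at yaw 0 its x points away from the robot. A white housing 100 mm tall with a round reading port stands at x 88 to 188, y -85 to 85 mm. The rod clip lies in front of it along y; the shutter handle stands at its -y end.
- clip_seat (a point): where the rod's middle belongs, 57 mm above the table: the rod lies along this frame's y (axes as reader). Two aluminium forks at y = +-60 mm, 8 mm thick, slot 16 mm wide, floor 50 mm above the table; far prongs (+x) rise upright to 88 mm, then flare to 97; near prongs end at 61. Between the forks only the base and a thin shaft at x = -24 mm, 24 mm high.
- jaw (a joint): angle of the sprung jaw, rad: 0 = closed. Two orange noses at y = +-72 mm of the clip, 10 mm wide, move as one; they lean over the slot from -x, tips at the slot's middle 68 mm above the table, faces sloping up and outward to 99 mm. The rod coming down pushes them out about 0.13 rad (5 to 20 N; its own weight is not enough); they spring shut above the seated rod.
- shutter: the shutter slide: dark plate before the port, a bar and the handle, one piece. It slides along the reader's -y by 0 to 85 mm; a spring always pulls it back shut: 3 N when shut, 90 N/m more as it opens (about 9 N at 65 mm). Same axes as reader; its origin is the reader's origin when shut and moves with the slide.
- handle (a point): centre of the top of the shutter's black upright handle, 106 mm above the table; the handle is a post 24 mm (x) by 16 mm (y, the pull direction), free on all sides from 106 down to 48 mm above the table, where the slide's bar runs. It moves with the shutter; shut, it stands at x 72, y -150 mm of the reader.
- pointer (a point): tip of the shutter's yellow pointer, which reaches from the handle's foot in +x over the white scale, 35 mm above the table; it moves with the shutter (52 mm in x from the handle's centre, same y).
- tab: the red tab, fixed on the scale, 22 x 5 x 14 mm: the mark. Origin at the centre of its underside, 30 mm above the table; same axes as reader. The pointer is at the mark when it has the same y as the tab in this frame; that is 35 to 65 mm of pull.
- jar_yellow: yellow pigment jar, square 56 x 56 mm and 74 mm tall with a round black cap to 104 mm, 0.28 kg, standing loose; origin at the centre of its underside. Bystander: do not shift it
- jar_red: red pigment jar, square 56 x 56 mm and 74 mm tall with a round orange cap to 104 mm, 0.28 kg, standing loose; origin at the centre of its underside. Bystander: do not shift it
- jar_green: green pigment jar, square 56 x 56 mm and 74 mm tall with a round black cap to 104 mm, 0.28 kg, standing loose; origin at the centre of its underside. Bystander: do not shift it
Not all that is in view belongs to the job. There is more than one size of the rod; the job needs the largest.

How it is judged:
On the way, in this order (a step that is already met when the one before it is completed fails the run):
1. the rod sits home in the fork clip, jaw closed over it, and is let go (z of rod in the frame of clip_seat between -0.005 and 0.004 m and x of rod in the frame of clip_seat between -0.004 and 0.004 m and y of rod in the frame of clip_seat between -0.02 and 0.02 m and angle between the x axis of rod and the y axis of clip_seat, either way round below 0.08 rad and value of joint jaw below 0.08 rad and contact force between the fingers and rod below 0.1 N), for 0.2 s.
2. the shutter is held with its pointer at the red tab (y of pointer in the frame of tab between -0.005 and 0.005 m and linear speed of shutter below 0.03 m/s and contact force between the fingers and shutter above 1.5 N), for 0.2 s.
At the end, for the whole second after the job is handed in: Rod in the clip: within 4 mm of the seat up and across (5 mm below), 20 mm along, parallel within 0.08 rad, jaw below 0.08 rad, fingers off it. Shutter still, pointer within 5 mm of the red tab along the slide, held by the fingers (over 1.5 N) (all of step 1 and all of step 2); the arm keeps its last pose, push and grip.
It fails at once if the yellow jar is shifted by more than 25 mm or tipped (distance of jar_yellow from where it was at the start of the episode above 0.025 m or angle between jar_yellow's own z axis and vertical above 0.4 rad).
It fails at once if the red jar is shifted by more than 25 mm or tipped (distance of jar_red from where it was at the start of the episode above 0.025 m or angle between jar_red's own z axis and vertical above 0.4 rad).
It fails at once if the green jar is shifted by more than 25 mm or tipped (distance of jar_green from where it was at the start of the episode above 0.025 m or angle between jar_green's own z axis and vertical above 0.4 rad).
It also fails if it takes over 56 s, if anything falls off the work surface, if the arm or the gripper's body presses on something with over 40 N, if the wrist force passes 120 N, or if a joint passes its speed limit or range.

## Working session

There is one attempt and no reset: what is moved stays moved. The work goes in short steps, Python scripts to look and compute and a tool call to move; the robot and the scene stay as the last step left them, time stands still between calls to the robot, and variables do not carry over. Pictures are saved under pics/ and viewed, and the job is handed in when it is done.

Besides the shell and the picture viewer there is one more tool, called after "Call:" as a command line: name --argument value ..., lists and objects as JSON in quotes. play_rows: Moves the arm, as the interface text tells. Its arguments: {"type":"object","properties":{"increments":{"type":"array"},"jaw":{"type":"number"},"squeeze":{"type":"number"}},"required":["increments"]}

```bash
ls; mkdir -p pics
python3 - <<'E'
from plant import *
import cv2
s=read_state();print(s)
for n in("top","side","wrist"):
    p=camera_params(n);print(n,p)
    im,d=read_camera(n);cv2.imwrite(f"pics/{n}0.png",im)
    import numpy as np;np.save(f"pics/{n}0d.npy",d);np.save(f"pics/{n}0i.npy",im)
E
```

```text
pics
{'t': 0.0, 'q': array([-1.23340658e+00,  1.31152997e-01,  1.48927846e+00, -6.38987190e-06,
        1.52299763e+00, -8.53906005e-02]), 'dq': array([-6.46540331e-04,  3.46084139e-04,  3.56888049e-04,  7.39488572e-05,
        3.77635514e-05,  2.20507218e-04]), 'joint_torque': array([-3.86143311e-04, -5.59831882e+01, -4.91766143e+01,  7.67250219e-02,
        3.52665852e-02, -2.04440989e-04]), 'tool_pos': array([ 0.24601902, -0.5466391 ,  0.22859276]), 'orientation': array([-2.63715298e+00,  1.70528217e+00,  2.28524140e-03]), 'force': array([-0.08268437, -0.49007357,  0.72175094]), 'wrist_torque': array([ 0.03448682, -0.04787423, -0.02648187]), 'opening': 0.09307412634169782}
top {'K': array([[436.87070017,   0.        , 318.88118716],
       [  0.        , 436.87070017, 201.84538813],
       [  0.        ,   0.        ,   1.        ]]), 'k1': 0.031696433859909195, 'eye': array([ 0.39032489, -0.06532447,  1.16200441]), 'orientation': array([ 0.09932474, -0.06093057, -1.59082072])}
side {'K': array([[364.4026078 ,   0.        , 319.85845369],
       [  0.        , 364.4026078 , 194.82774694],
       [  0.        ,   0.        ,   1.        ]]), 'k1': -0.08624721265917239, 'eye': array([ 0.15740388, -0.88462189,  0.57981116]), 'orientation': array([ 1.05929307, -0.20419282, -0.31644929])}
wrist {'K': array([[310.62315452,   0.        , 318.29818374],
       [  0.        , 310.62315452, 199.92592876],
       [  0.        ,   0.        ,   1.        ]]), 'k1': -0.031634464271838726, 'eye': array([ 0.32118925, -0.51184684,  0.38428436]), 'orientation': array([-0.26482184,  0.17211525, -1.13876922])}
```

View pics/top0.png

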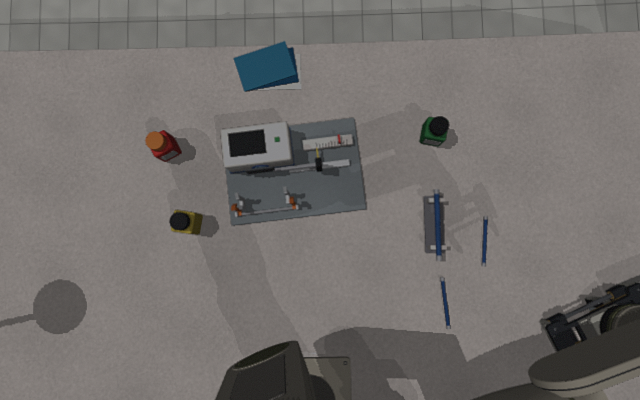

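View pics/side0.png

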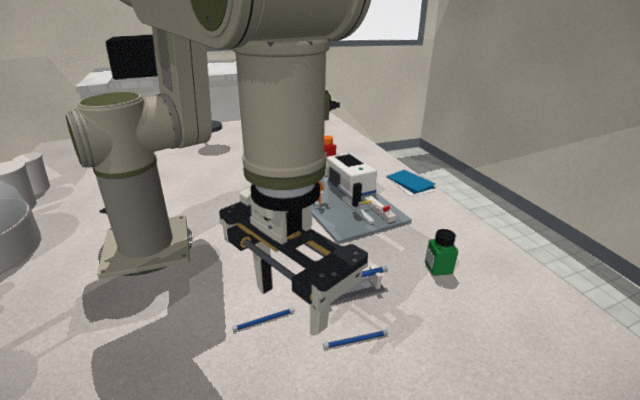

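View pics/wrist0.png

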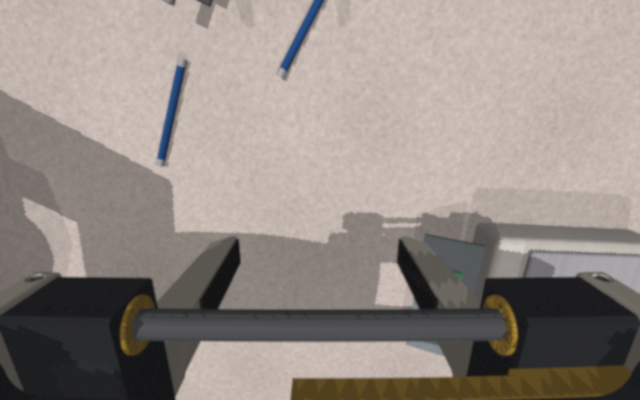

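The top view shows the long rod in its rest at about (438,225). The reader plate corners are at roughly (221,130), (355,119), (366,208) and (231,224), the handle is at (319,160) and the tab at (340,140). The two short rods lie loose. Next I'll zoom in and measure.

```bash
cat > h.py <<'E'
from plant import *
import cv2, numpy as np
from scipy.spatial.transform import Rotation as R
def ray(p,u,v):
    K=p["K"];a=np.array([(u-K[0,2])/K[0,0],(v-K[1,2])/K[1,1]])
    s=a.copy()
    for _ in range(20): s=a/(1+p["k1"]*(s@s))
    return R.from_rotvec(p["orientation"]).apply([s[0],-s[1],-1.])
def onz(p,u,v,z):
    d=ray(p,u,v);e=np.array(p["eye"]);return e+d*(z-e[2])/d[2]
def dep(p,u,v,d): return np.array(p["eye"])+ray(p,u,v)*d
def proj(p,X):
    c=R.from_rotvec(p["orientation"]).inv().apply(np.array(X)-p["eye"]);s=np.array([c[0],-c[1]])/-c[2]
    s=s*(1+p["k1"]*(s@s));K=p["K"];return np.array([s[0]*K[0,0]+K[0,2],s[1]*K[1,1]+K[1,2]])
E
python3 - <<'E'
from h import *
im=np.load("pics/top0i.npy");p=camera_params("top")
def crop(x0,y0,x1,y1,f,n): cv2.imwrite(n,cv2.resize(im[y0:y1,x0:x1],None,fx=f,fy=f,interpolation=cv2.INTER_CUBIC))
crop(215,110,375,230,5,"pics/tc1.png");crop(410,110,510,270,3.7,"pics/tc2.png")
hsv=cv2.cvtColor(im,cv2.COLOR_BGR2HSV)
m=cv2.inRange(hsv,(100,120,40),(125,255,255))
n,l,st,c=cv2.connectedComponentsWithStats(m)
for i in range(1,n):
    if st[i,4]>40:
        pts=np.argwhere(l==i)[:,::-1].astype(np.float32);r=cv2.minAreaRect(pts);print(st[i],c[i],r)
E
```

```text
[ 234   42   64   49 1673] [267.71966527  66.51703527] ((265.29998779296875, 65.9000015258789), (41.05421447753906, 59.12164306640625), 79.69515228271484)
[435 195   6  60 275] [437.35272727 224.89454545] ((437.29656982421875, 224.5075225830078), (59.14463424682617, 4.700480937957764), 87.87889862060547)
[483 220   4  42 114] [484.39473684 239.78070175] ((484.3801574707031, 240.49517822265625), (2.717827081680298, 41.08714294433594), 2.2906100749969482)
[442 282   7  43 111] [445.07207207 303.54054054] ((445.1230773925781, 302.98468017578125), (42.41987991333008, 2.728764057159424), 82.87498474121094)
```

View pics/tc1.png

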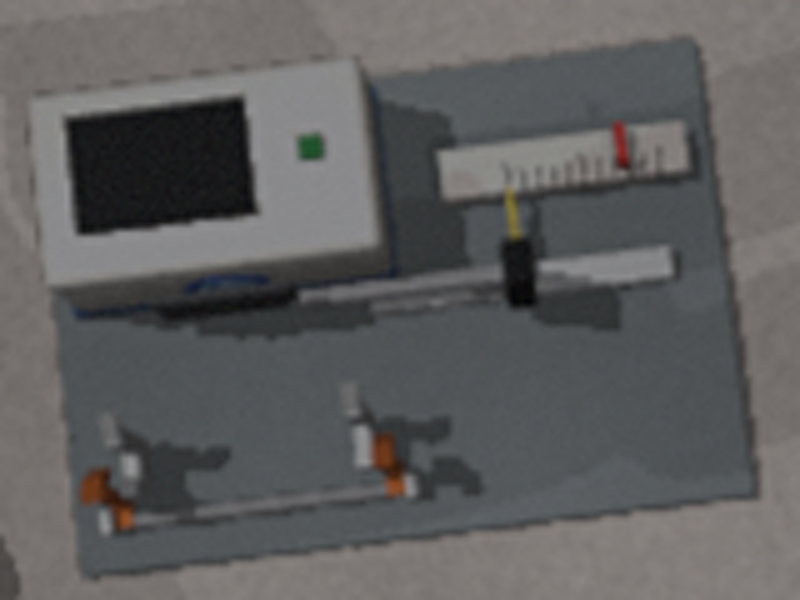

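View pics/tc2.png

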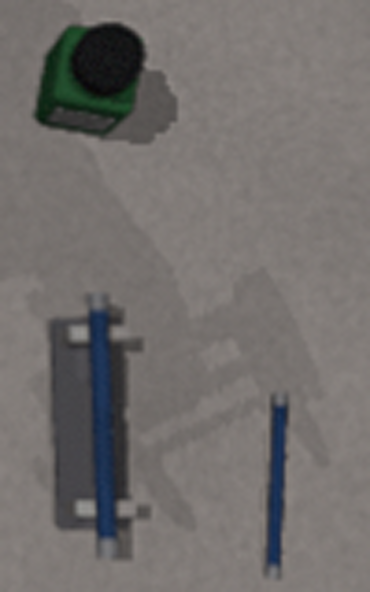

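```bash
cat > m1.py <<'E'
from h import *
im=np.load("pics/top0i.npy");p=camera_params("top")
f=lambda x,y:(x/5+215-.4,y/5+110-.4)
g=cv2.GaussianBlur(cv2.cvtColor(im,cv2.COLOR_BGR2GRAY),(0,0),.8).astype(float)
# subpixel edges: along right edge (rows) and bottom edge (cols)
def edge(a,b,n,hw=5):
    a=np.array(a);b=np.array(b);t=(b-a)/np.linalg.norm(b-a);nn=np.array([-t[1],t[0]]);out=[]
    s=np.arange(-hw,hw+.01,.25)
    for k in np.linspace(.08,.92,n):
        c=a+k*(b-a);q=c+s[:,None]*nn
        v=cv2.remap(g.astype(np.float32),q[:,0].astype(np.float32)[None],q[:,1].astype(np.float32)[None],cv2.INTER_CUBIC)[0]
        gr=np.abs(np.gradient(v));i=gr.argmax();out.append(q[i])
    return np.array(out)
TR,BR,BL=f(694,37),f(757,493),f(88,577)
for nm,a,b in(("right",TR,BR),("bottom",BL,BR),("top",f(400,73),TR)):
    e=edge(a,b,25);w=np.array([onz(p,*q,.012)[:2] for q in e])
    for _ in range(4):
        c=np.median(w,0) if 0 else w.mean(0);d=np.linalg.svd(w-c)[2][0];r=(w-c)@[-d[1],d[0]];k=abs(r)<max(.0008,1.5*r.std());w=w[k]
    print(nm,len(w),c,d,np.degrees(np.arctan2(d[1],d[0])),r.std())
for nm,q,z in(("TR",TR,.012),("BR",BR,.012),("BL",BL,.012)):print(nm,onz(p,*q,z))
hsv=cv2.cvtColor(im,cv2.COLOR_BGR2HSV)
for z,s in((.043,(430,185,446,265)),):
    m=cv2.inRange(hsv,(100,120,40),(125,255,255));m[:, :430]=0;m[:,446:]=0;m[:190]=0;m[262:]=0
    ys,xs=np.nonzero(m);w=np.array([onz(p,x,y,.047)[:2] for x,y in zip(xs,ys)]);c=w.mean(0);d=np.linalg.svd(w-c)[2][0];t=(w-c)@d
    print("rod",c,d,np.degrees(np.arctan2(d[1],d[0])),t.min(),t.max())
    c2=c+d*(t.min()+t.max())/2;print("mid",c2)
g2=lambda x,y:(x/3.7+410-.36,y/3.7+110-.36)
print("rod ends",onz(p,*g2(97,292),.043),onz(p,*g2(107,556),.043))
E
python3 m1.py
```

```text
right 16 [ 0.60868899 -0.15331302] [-0.99430531 -0.10656898] -173.88243020394984 0.0004444496298196257
bottom 20 [0.46802543 0.00813194] [ 0.10315211 -0.99466559] -84.07928796714516 0.0005047021260139165
top 18 [ 0.72884741 -0.05565643] [ 0.10182012 -0.99480283] -84.15600914148642 0.00042139025615082673
TR [ 0.73535082 -0.13601915  0.012     ]
BR [ 0.48836724 -0.16227339  0.012     ]
BL [0.4517973  0.19185107 0.012     ]
rod [ 0.43918482 -0.33772154] [-0.99990205  0.01399574] 179.19807702700314 -0.07597690245653632 0.07324644642450022
mid [ 0.44054992 -0.33774065]
rod ends [ 0.53218488 -0.33936151  0.043     ] [ 0.35112034 -0.33738697  0.043     ]
```

```bash
cat >> h.py <<'E'
def rel(pos,jawdeg,st=None):
    "shift in tool axes (cm) + turn (rad) from the measured pose to TCP pos with tool x at world heading jawdeg (mod 180)"
    st=st or read_state();Rm=R.from_rotvec(st["orientation"])
    s=Rm.inv().apply(np.array(pos)-st["tool_pos"])*100
    x=Rm.apply([1,0,0]);a=np.degrees(np.arctan2(x[1],x[0]))
    t=-(jawdeg-a)
    return np.round(s,2),round(np.radians(t),3)
E
python3 - <<'E'
from h import *
import plant
print([k for k in dir(plant) if not k.startswith('_')])
print(globals().get('tips_ahead'))
s=read_state();print(R.from_rotvec(s["orientation"]).as_matrix().round(3))
print(rel((.4415,-.338,.20),-90.7))
p=camera_params("wrist");T=R.from_rotvec(s["orientation"])
print("cam in tool",T.inv().apply(p["eye"]-s["tool_pos"]), (T.inv()*R.from_rotvec(p["orientation"])).as_matrix().round(3))
E
```

```text
['IKError', 'camera_params', 'close_job', 'read_camera', 'read_state', 'tips_ahead']
0.011
[[ 0.41  -0.912 -0.   ]
 [-0.912 -0.41   0.001]
 [-0.001 -0.    -1.   ]]
(array([-11.02, -26.39,   2.9 ]), np.float64(0.435))
cam in tool [-0.00120409 -0.08286594 -0.15557455] [[ 1.     0.    -0.001]
 [-0.    -0.956 -0.295]
 [-0.001  0.295 -0.956]]
```

Call:
play_rows --increments '[[[-2.2, -5, 0, 0.09], [-4.4, -10, 0, 0.18], [-6.6, -15, 0, 0.27], [-8.8, -20.5, 0, 0.36], [-11, -25.5, 0, 0.435]]]' --jaw 9.3

```text
t: 0.65
tool_pos: [0.4155, -0.3607, 0.2288]
orientation: [-2.203, 2.239, 0.002]
force: [0.1, -0.3, -0.6]
opening: 0.0929
```

Run:
```python
from h import *
s=read_state();p=camera_params("wrist");im,d=read_camera("wrist");cv2.imwrite("pics/w1.png",im);np.save("pics/w1.npy",im)
print(s["tool_pos"],rel((.4415,-.338,.20),-90.7),s["t"])
for q in [(.5315,-.339,.043),(.3515,-.337,.043),(.4415,-.338,.043)]:print(proj(p,q))
```

```text
[ 0.4155203  -0.36070893  0.22878781] (array([-1.73, -2.08,  2.9 ]), np.float64(-0.005)) 0.65
[296.4999134   70.68250399]
[300.28117012 233.22518562]
[298.4886687 157.9386183]
```

View pics/w1.png

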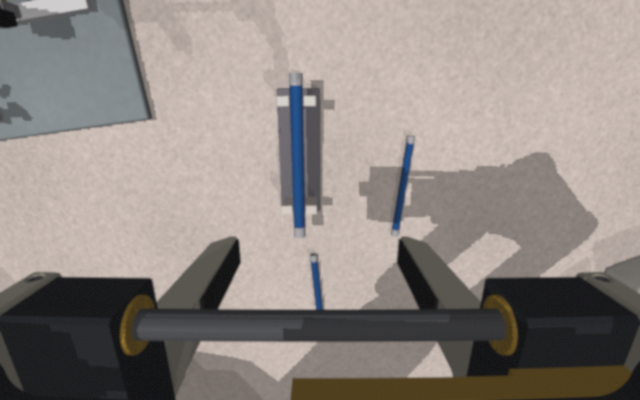

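The wrist view shows the rod's ends at (295.5,72) and (300,237), within a few pixels of my prediction. I'll measure it in this view and then descend.

Run:
```python
from h import *
s=read_state();p=camera_params("wrist");im=np.load("pics/w1.npy")
hsv=cv2.cvtColor(im,cv2.COLOR_BGR2HSV)
m=cv2.inRange(hsv,(100,120,40),(125,255,255));m[:,:280]=0;m[:,312:]=0;m[:60]=0;m[245:]=0
ys,xs=np.nonzero(m);w=np.array([onz(p,x,y,.047)[:2] for x,y in zip(xs,ys)]);c=w.mean(0);d=np.linalg.svd(w-c)[2][0];t=(w-c)@d
print("rod",c,d,np.degrees(np.arctan2(d[1],d[0])),t.min(),t.max(),c+d*(t.min()+t.max())/2)
print(onz(p,295.5,72,.043),onz(p,300,237,.043))
```

```text
rod [ 0.45049398 -0.33066249] [-0.99993821  0.01111651] 179.3630578365886 -0.07132036997892974 0.0828083512621262 [ 0.44475034 -0.33059864]
[ 0.53564041 -0.33173213  0.043     ] [ 0.35199263 -0.33010039  0.043     ]
```

Call:
play_rows --increments '[[[-1.0, -2.0, 2.9, 0], [-1.0, -2.0, 2.9, 0], [-1.0, -2.0, 2.9, 0]]]'

```text
t: 1.0
tool_pos: [0.44, -0.3445, 0.1989]
orientation: [-2.201, 2.236, 0.007]
force: [-0.6, -0.7, 0.9]
opening: 0.0931
```

```bash
cat > look.py <<'E'
from h import *
import sys,pickle
def look(cam,name):
    read_camera(cam)
    s=read_state();p=camera_params(cam);im,d=read_camera(cam)
    cv2.imwrite(f"pics/{name}.png",im);pickle.dump((s,p,im,d),open(f"pics/{name}.pkl","wb"))
    return s,p,im,d
E
python3 - <<'E'
from look import *
s,p,im,_=look("wrist","w2")
hsv=cv2.cvtColor(im,cv2.COLOR_BGR2HSV)
m=cv2.inRange(hsv,(100,120,40),(125,255,255))
n,l,st,c=cv2.connectedComponentsWithStats(m)
i=1+st[1:,4].argmax();print(st[i])
ys,xs=np.nonzero(l==i);w=np.array([onz(p,x,y,.047)[:2] for x,y in zip(xs,ys)]);c=w.mean(0);d=np.linalg.svd(w-c)[2][0];t=(w-c)@d
print("rod",np.degrees(np.arctan2(d[1],d[0])),t.min(),t.max(),c+d*(t.min()+t.max())/2)
print(s["tool_pos"],np.abs(s["dq"]).max())
print(rel((.4415,-.338,.05),-90.7))
E
```

```text
[ 305  112   13  146 1689]
rod 179.4694923117065 -0.07063055089281833 0.08337259421969885 [ 0.43886211 -0.33680817]
[ 0.44002353 -0.34553483  0.19992032] 0.01946826021680304
(array([-0.75, -0.1 , 15.06]), np.float64(-0.006))
```

View pics/w2.png

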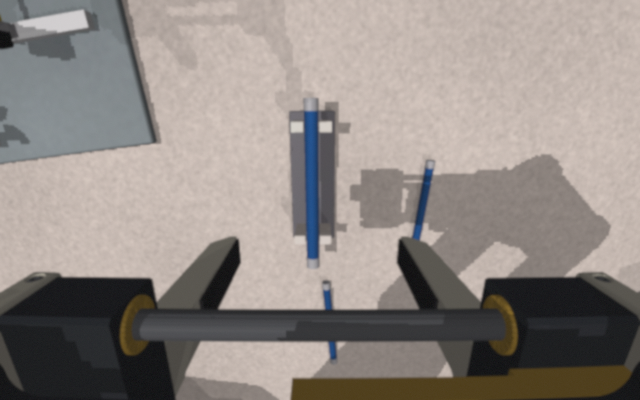

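Call:
play_rows --increments '[[[-0.8, 0, 4, 0], [-0.8, 0, 8, 0], [-0.8, 0, 12, 0], [-0.8, 0, 15, 0], [-0.8, 0, 16.4, 0]]]'

```text
t: 1.6
tool_pos: [0.4385, -0.3373, 0.0342]
orientation: [-2.197, 2.24, 0.007]
force: [-0.6, -0.2, 0.2]
opening: 0.0929
```

Run:
```python
from look import *
s,p,im,_=look("wrist","w3");print(s["tool_pos"],s["force"],rel((.440,-.3375,.035),-90.6))
```

```text
[ 0.4382403  -0.33685511  0.03315529] [-2.89719873  0.69116873 -1.57951364] (array([ 0.01, -0.09,  0.02]), np.float64(-0.009))
```

View pics/w3.png

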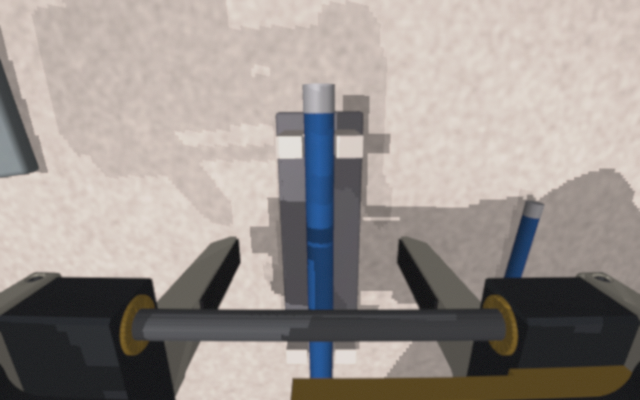

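Call:
play_rows --increments '[[[0, 0, 0, 0], [0, 0, 0, 0], [0, 0, 0, 0], [0, 0, 0, 0], [0, 0, 0, 0]]]' --jaw 0 --squeeze 50

```text
t: 2.2
tool_pos: [0.4394, -0.3376, 0.0359]
orientation: [-2.197, 2.239, 0.005]
force: [-0.4, 0.5, 1.0]
opening: 0.0577
```

Call:
play_rows --increments '[[[0, 0, 0, 0], [0, 0, 0, 0], [0, 0, 0, 0], [0, 0, 0, 0], [0, 0, 0, 0]]]'

```text
t: 2.7
tool_pos: [0.4394, -0.3376, 0.0358]
orientation: [-2.197, 2.239, 0.005]
force: [-0.7, 0.3, 1.0]
opening: 0.0178
```

Call:
play_rows --increments '[[[0, 0, 0, 0], [0, 0, 0, 0], [0, 0, 0, 0], [0, 0, 0, 0]]]'

```text
t: 3.1
tool_pos: [0.4394, -0.3376, 0.0358]
orientation: [-2.197, 2.239, 0.005]
force: [-1.0, -0.1, -0.4]
opening: 0.0128
```

Call:
play_rows --increments '[[[0, 0, -3, 0], [0, 0, -6.5, 0], [0, 0, -10, 0], [0, 0, -14, 0], [0, 0, -18, 0]]]'

```text
t: 3.6
tool_pos: [0.4389, -0.3382, 0.2169]
orientation: [-2.197, 2.239, 0.007]
force: [-0.1, -0.5, -1.1]
opening: 0.0125
```

Run:
```python
from look import *
s,p,im,_=look("wrist","w4");print(s["tool_pos"],s["force"],s["opening"],rel((.5102,.0977,.20),6.0))
```

```text
[ 0.4414084  -0.34056539  0.22542522] [ 1.59541031 -2.02225788  4.98465082] 0.01250379368740409 (array([-43.99,  -5.98,   2.29]), np.float64(-1.695))
```

View pics/w4.png

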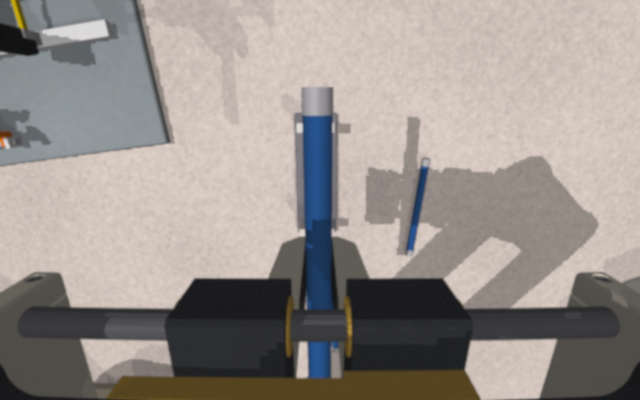

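Call:
play_rows --increments '[[[-3.5, -0.5, 0.2, -0.14], [-7, -1, 0.4, -0.28], [-10.5, -1.5, 0.6, -0.42], [-14, -2, 0.8, -0.56], [-17.5, -2.5, 1, -0.7]]]'

```text
t: 4.2
tool_pos: [0.4698, -0.1649, 0.2118]
orientation: [-2.838, 1.343, -0.012]
force: [0.6, 0.1, -0.7]
opening: 0.0131
```

Run:
```python
from look import *
s=read_state();print(s["tool_pos"],s["q"],s["opening"],rel((.5102,.0977,.20),6.0))
```

```text
[ 0.46975708 -0.16490766  0.21179693] [-0.44213786 -0.1480111   1.79751555  0.00204402  1.48463154  0.44193939] 0.013051794740957141 (array([-17.75, -19.77,   1.17]), np.float64(-0.989))
```

Call:
play_rows --increments '[[[-3, -3.3, 0.2, -0.14], [-6, -6.6, 0.4, -0.28], [-9, -9.9, 0.6, -0.42], [-12, -13.2, 0.8, -0.56], [-14.5, -16, 1, -0.7]]]'

```text
t: 4.7
tool_pos: [0.5011, 0.051, 0.2006]
orientation: [3.129, -0.279, 0.01]
force: [0.2, -0.6, -0.9]
opening: 0.013
```

Run:
```python
from look import *
s=read_state();print(s["tool_pos"],s["q"],s["opening"],rel((.5102,.0977,.20),6.0))
```

```text
[0.50109269 0.05096981 0.20061287] [ 2.91431890e-04 -1.23882067e-01  1.79609178e+00 -1.03266984e-03
  1.46284678e+00  1.78217256e-01] 0.012993223204965515 (array([ 0.07, -4.76,  0.06]), np.float64(-0.283))
```

Call:
play_rows --increments '[[[0.1, -1.5, 0, -0.1], [0.1, -3, 0, -0.2], [0.1, -4.5, 0, -0.283], [0.1, -4.7, 0, -0.283], [0.1, -4.7, 0, -0.283]]]'

```text
t: 5.2
tool_pos: [0.5099, 0.097, 0.1998]
orientation: [3.136, 0.163, 0.008]
force: [0.2, -0.8, -1.5]
opening: 0.0123
```

Run:
```python
from look import *
s,p,im,_=look("wrist","w5")
print(s["tool_pos"],s["opening"],rel((.5102,.0977,.20),6.0))
look("top","t5");look("side","s5")
im=cv2.imread("pics/t5.png");cv2.imwrite("pics/t5c.png",cv2.resize(im[110:230,215:375],None,fx=5,fy=5,interpolation=cv2.INTER_CUBIC))
```

```text
[0.5099855  0.09661727 0.19994785] 0.012436804003476704 (array([ 0.02, -0.13,  0.01]), np.float64(-0.002))
```

View pics/w5.png

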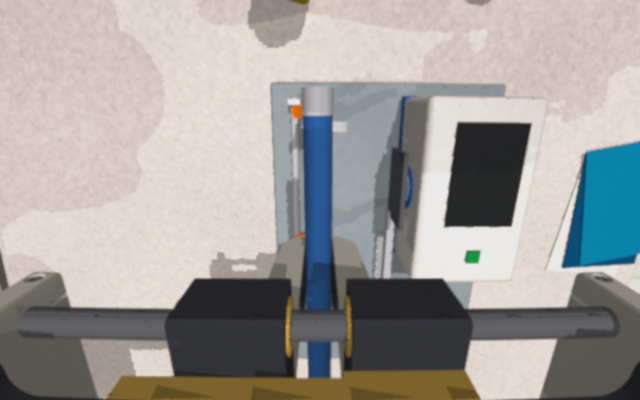

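View pics/s5.png

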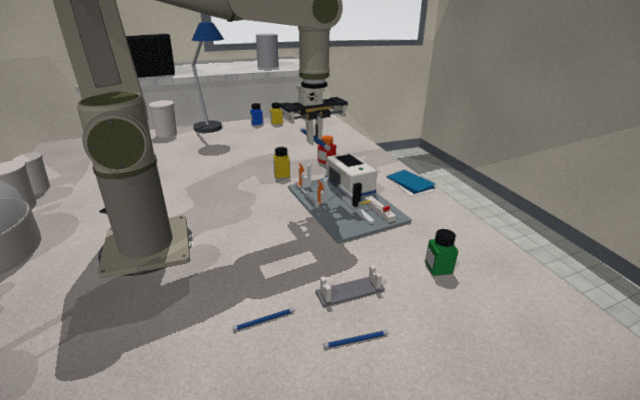

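```bash
cat > m2.py <<'E'
from look import *
import sys
n=sys.argv[1];zr=float(sys.argv[2])
s,p,im,_=pickle.load(open(f"pics/{n}.pkl","rb"))
O=np.array([.5102,.0977]);th=np.radians(6.0);ex=np.array([np.cos(th),np.sin(th)]);ey=np.array([-ex[1],ex[0]])
W=lambda x,y,z:np.r_[O+ex*x+ey*y,z]
for nm,q in dict(c1=(-.05,.1,.012),c2=(.2,.1,.012),h1=(.088,.085,.1),h2=(.188,.085,.1),h3=(.188,-.085,.1),h4=(.088,-.085,.1),forkfar=(.012,.06,.097),noseL=(-.012,.072,.09)).items():print(nm,proj(p,W(*q)).round(1))
hsv=cv2.cvtColor(im,cv2.COLOR_BGR2HSV)
m=cv2.inRange(hsv,(100,120,40),(125,255,255));m[:,:290]=0;m[:,345:]=0;m[250:]=0
ys,xs=np.nonzero(m);E=[]
for y in range(ys.min()+3,ys.max()-5):
    x=xs[ys==y];E.append([x.min()-.5,x.max()+.5,y])
E=np.array(E);A=np.array([onz(p,a,y,zr)[:2] for a,b,y in E]);B=np.array([onz(p,b,y,zr)[:2] for a,b,y in E]);C=(A+B)/2
print("width",np.median((B-A)@ex))
d=C-O;f=np.polyfit(d@ey,d@ex,1);print("rod x in reader at y=0,60,72:",np.polyval(f,[0,.06,.072]),"slope",f[0])
print("tcp in reader",(s["tool_pos"][:2]-O)@ex,(s["tool_pos"][:2]-O)@ey)
E
python3 m2.py w5 .208
python3 - <<'E'
from h import *
im=cv2.imread("pics/w5.png");cv2.imwrite("pics/w5c.png",cv2.resize(im[70:290,255:415],None,fx=3.5,fy=2.7,interpolation=cv2.INTER_CUBIC))
E
```

```text
c1 [269.4  86.6]
c2 [506.1  87.6]
h1 [429. 101.]
h2 [551.6 102.2]
h3 [513.2 286.9]
h4 [410.5 288.3]
forkfar [332.4 132.7]
noseL [303.2 117.3]
width 0.012653943707870262
rod x in reader at y=0,60,72: [-0.00021508 -0.00057846 -0.00065113] slope -0.006056319900776123
tcp in reader -0.00032650228994440464 -0.0010543802031932393
```

View pics/t5c.png

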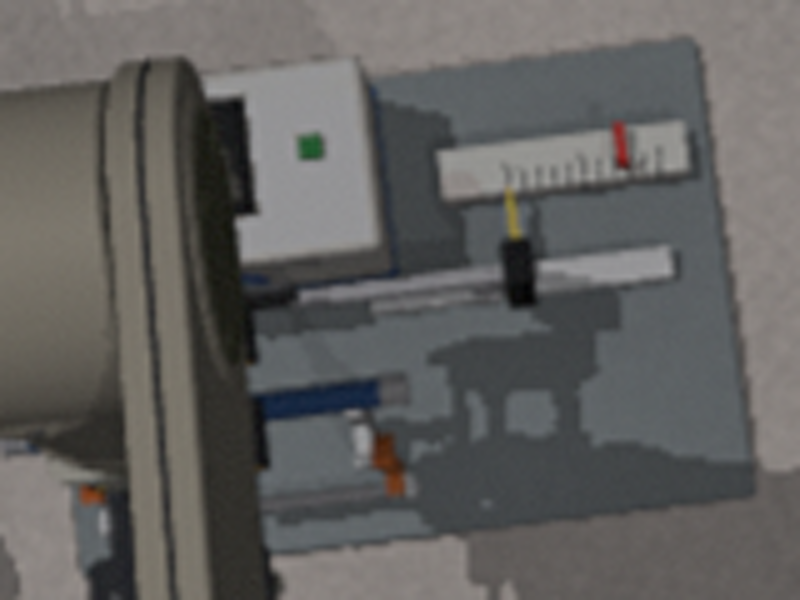

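```bash
cat > m3.py <<'E'
from look import *
im=np.load("pics/top0i.npy");p=camera_params("top")
O=np.array([.5102,.0977]);th=np.radians(6.0);ex=np.array([np.cos(th),np.sin(th)]);ey=np.array([-ex[1],ex[0]])
x0,y0,x1,y1,f=225,180,305,222,10
big=cv2.resize(im[y0:y1,x0:x1],None,fx=f,fy=f,interpolation=cv2.INTER_CUBIC)
for sy in(1,-1):
  for x,y,z,c in[(.008,.06,.088,(0,255,0)),(-.008,.06,.061,(255,255,0)),(0,.072,.068,(255,0,255)),(-.024,.072,.024,(0,255,255))]:
    for e in(-.004,.004):
      q=proj(p,np.r_[O+ex*x+ey*(sy*y+e),z]);cv2.circle(big,(int((q[0]-x0+.5)*f),int((q[1]-y0+.5)*f)),3,c,-1)
cv2.imwrite("pics/tc3.png",big)
E
python3 m3.py
```

```text
(no output)
```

View pics/tc3.png

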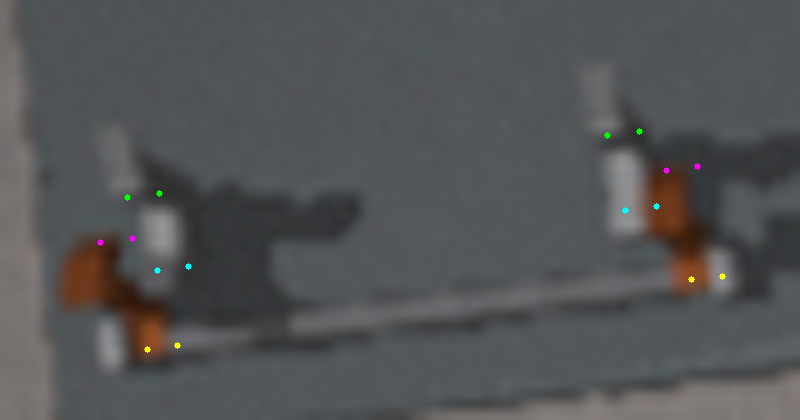

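View pics/w5c.png

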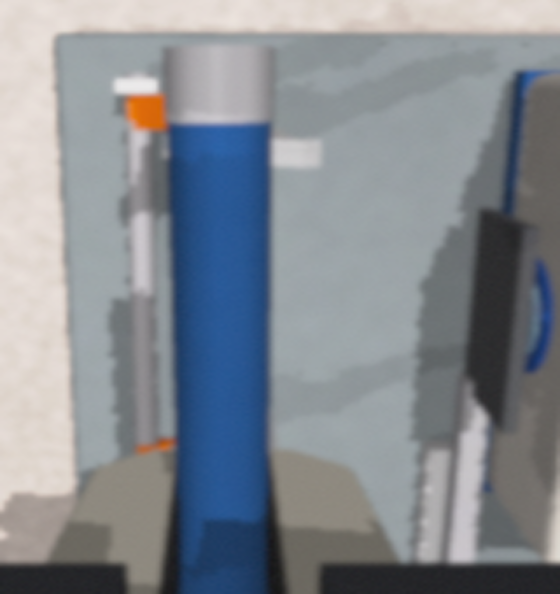

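Call:
play_rows --increments '[[[0, -0.4, 2, 0], [0, -0.5, 4.5, 0], [0, -0.5, 7, 0], [0, -0.5, 9, 0], [0, -0.5, 9, 0]]]'

```text
t: 6.0
tool_pos: [0.508, 0.1007, 0.1074]
orientation: [3.136, 0.161, 0.001]
force: [-0.3, -0.3, -0.4]
opening: 0.0127
```

```bash
sed -i 's/O=np.array.*; *th=/O=np.array([.5098,.1017]);th=/;s/O=np.array(\[.5102,.0977\])/O=np.array([.5098,.1017])/' m2.py
python3 - <<'E'
from look import *
s,p,im,_=look("wrist","w6");print(s["tool_pos"],s["force"])
cv2.imwrite("pics/w6c.png",cv2.resize(im[60:300,220:480],None,fx=3,fy=2.5,interpolation=cv2.INTER_CUBIC))
E
python3 m2.py w6 .118
```

```text
[0.50921842 0.1008299  0.10939668] [ 0.38720686 -0.45386013 -0.45336547]
c1 [253.   80.9]
c2 [573.4  82.9]
h1 [490.7 100.5]
h2 [672.  103.7]
h3 [590.3 360.1]
h4 [449. 364.]
forkfar [341.3 148.3]
noseL [297.1 124.8]
width 0.01280445478605165
rod x in reader at y=0,60,72: [-0.00069666 -0.00087948 -0.00091604] slope -0.003047011108992176
tcp in reader -0.0006693401295429567 -0.0008045379620569606
```

View pics/w6c.png

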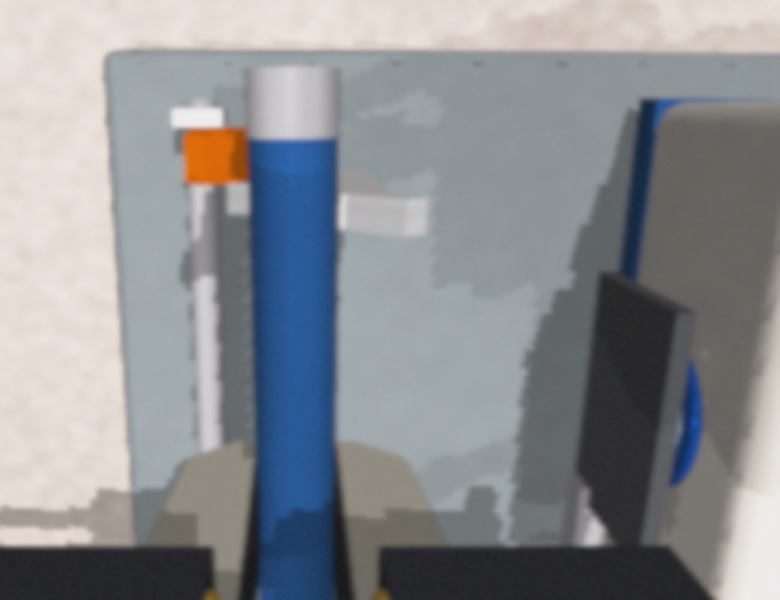

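Run:
```python
from look import *
for n in("w5","w6"):
    s,p,im,_=pickle.load(open(f"pics/{n}.pkl","rb"))
    O=np.array([.5098,.1017]);th=np.radians(6.0);ex=np.array([np.cos(th),np.sin(th)]);ey=np.array([-ex[1],ex[0]])
    g=cv2.cvtColor(im,cv2.COLOR_BGR2GRAY).astype(np.float32)
    W=lambda x,y,z:np.r_[O+ex*x+ey*y,z]
    # sweep lines in the plate plane: cross edge along ex / ey
    def sweep(axis,fixed,t0,t1):
        t=np.arange(t0,t1,.0002)
        q=np.array([proj(p,W(a,fixed,.012) if axis=='x' else W(fixed,a,.012)) for a in t]).astype(np.float32)
        v=cv2.remap(g,q[:,0][None].copy(),q[:,1][None].copy(),cv2.INTER_LINEAR)[0];v=cv2.GaussianBlur(v[None],(0,0),4)[0];k=np.abs(np.gradient(v)).argmax();return t[k]
    print(n,"left",[(y,round(sweep('x',y,-.06,-.035),4)) for y in(.09,.07,.05,.03,.01)])
    print("right",[(y,round(sweep('x',y,.19,.21),4)) for y in(.095,.09)])
    print("far",[(x,round(sweep('y',x,.09,.112),4)) for x in(-.03,.04,.06,.08,.1,.12,.15,.18)])
```

```text
w5 left [(0.09, np.float64(-0.05)), (0.07, np.float64(-0.05)), (0.05, np.float64(-0.05)), (0.03, np.float64(-0.05)), (0.01, np.float64(-0.0504))]
right [(0.095, np.float64(0.1992)), (0.09, np.float64(0.199))]
far [(-0.03, np.float64(0.1012)), (0.04, np.float64(0.1008)), (0.06, np.float64(0.101)), (0.08, np.float64(0.1008)), (0.1, np.float64(0.101)), (0.12, np.float64(0.1006)), (0.15, np.float64(0.1)), (0.18, np.float64(0.1002))]
w6 left [(0.09, np.float64(-0.0496)), (0.07, np.float64(-0.0496)), (0.05, np.float64(-0.05)), (0.03, np.float64(-0.0498)), (0.01, np.float64(-0.05))]
right [(0.095, np.float64(0.199)), (0.09, np.float64(0.1988))]
far [(-0.03, np.float64(0.1014)), (0.04, np.float64(0.1008)), (0.06, np.float64(0.1006)), (0.08, np.float64(0.1006)), (0.1, np.float64(0.1006)), (0.12, np.float64(0.1004)), (0.15, np.float64(0.1002)), (0.18, np.float64(0.1002))]
```

View pics/w6.png

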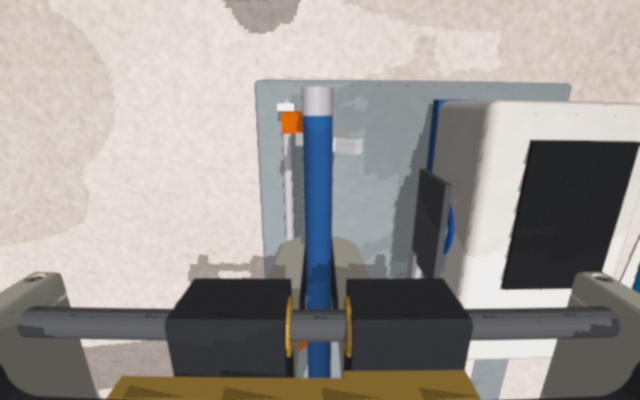

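Call:
play_rows --increments '[[[0.05, -0.1, 0, 0.007], [0.05, -0.1, 0, 0.007], [0.05, -0.1, 0, 0.007]]]'

```text
t: 6.4
tool_pos: [0.5116, 0.1021, 0.1121]
orientation: [3.137, 0.151, 0.013]
force: [0.7, 0.9, -2.2]
opening: 0.0126
```

```bash
sed -i 's/O=np.array(\[.5098,.1017\])/O=np.array([.5096,.1023])/;s/radians(6.0)/radians(5.75)/' m2.py
python3 - <<'E'
from look import *
for i in range(3):
    s,p,im,_=look("wrist","w7");print(s["tool_pos"],rel((.5096,.1023,.105),5.75))
E
python3 m2.py w7 .116
```

```text
[0.51137947 0.10213644 0.11185569] (array([-0.16, -0.04,  0.66]), np.float64(-0.004))
[0.5110405  0.10208962 0.11138636] (array([-0.13, -0.04,  0.62]), np.float64(-0.004))
[0.51082653 0.10206431 0.11106182] (array([-0.12, -0.04,  0.6 ]), np.float64(-0.004))
c1 [250.3  81.9]
c2 [568.2  83. ]
h1 [484.7 100.9]
h2 [664.2 103.5]
h3 [585.5 357.7]
h4 [445.4 362.1]
forkfar [337.3 148.7]
noseL [293.5 125.5]
width 0.013083447288939183
rod x in reader at y=0,60,72: [0.00119286 0.00108202 0.00105985] slope -0.0018472777528598943
tcp in reader 0.0011967505390326233 -0.0003573853146902929
```

Call:
play_rows --increments '[[[-0.12, 0, 0.4, 0], [-0.12, 0, 0.8, 0], [-0.12, 0, 0.8, 0], [-0.12, 0, 0.8, 0], [-0.12, 0, 0.8, 0]]]'

```text
t: 7.2
tool_pos: [0.5096, 0.1019, 0.103]
orientation: [3.136, 0.151, 0.009]
force: [0.5, 0.5, -0.7]
opening: 0.0128
```

```bash
python3 - <<'E'
from look import *
for i in range(2):
    s,p,im,_=look("wrist","w8");print(s["tool_pos"],s["force"],rel((.5096,.1023,.049),5.75))
E
python3 m2.py w8 .107
```

```text
[0.50975162 0.10195784 0.10309512] [ 0.27805016 -0.79429264 -1.23590872] (array([-0.05, -0.05,  5.41]), np.float64(-0.004))
[0.50978743 0.10194526 0.10316463] [ 0.93180469  0.40765078 -0.82234595] (array([-0.05, -0.05,  5.41]), np.float64(-0.004))
c1 [249.6  81.1]
c2 [577.4  82.4]
h1 [495.  100.8]
h2 [681.7 103.8]
h3 [596.2 366.5]
h4 [451.6 371.5]
forkfar [340.3 150.8]
noseL [294.5 126.4]
width 0.013177304689268365
rod x in reader at y=0,60,72: [1.01388371e-04 4.83434768e-05 3.77344980e-05] slope -0.0008840815668265188
tcp in reader 0.00015094967263112985 -0.0003717385655109426
```

Call:
play_rows --increments '[[[-0.03, 0, 0.5, 0], [-0.03, 0, 1.0, 0], [-0.03, 0, 1.5, 0], [-0.03, 0, 1.8, 0], [-0.03, 0, 1.8, 0]]]'

```text
t: 7.9
tool_pos: [0.5092, 0.1019, 0.0844]
orientation: [3.136, 0.151, 0.009]
force: [-0.1, 0.6, -1.5]
opening: 0.0125
```

```bash
python3 - <<'E'
from look import *
s,p,im,_=look("wrist","w9");print(s["tool_pos"],s["force"],s["opening"],rel((.5096,.1023,.049),5.75))
cv2.imwrite("pics/w9c.png",cv2.resize(im[60:300,220:480],None,fx=3,fy=2.5,interpolation=cv2.INTER_CUBIC))
E
python3 m2.py w9 .092
```

```text
[0.50936257 0.10186702 0.08477231] [ 0.0052145   0.53662756 -1.87747476] 0.012917161167887305 (array([-0.01, -0.04,  3.6 ]), np.float64(-0.004))
c1 [244.8  79.2]
c2 [598.4  80.9]
h1 [518.9 100.6]
h2 [724.6 104.5]
h3 [620.8 389.5]
h4 [464.6 396. ]
forkfar [344.2 156.5]
noseL [292.8 129.1]
width 0.012897307997966546
rod x in reader at y=0,60,72: [-0.00042737 -0.0001805  -0.00013113] slope 0.004114391012987692
tcp in reader -0.0002796103739920527 -0.0004070171851422618
```

View pics/w9c.png

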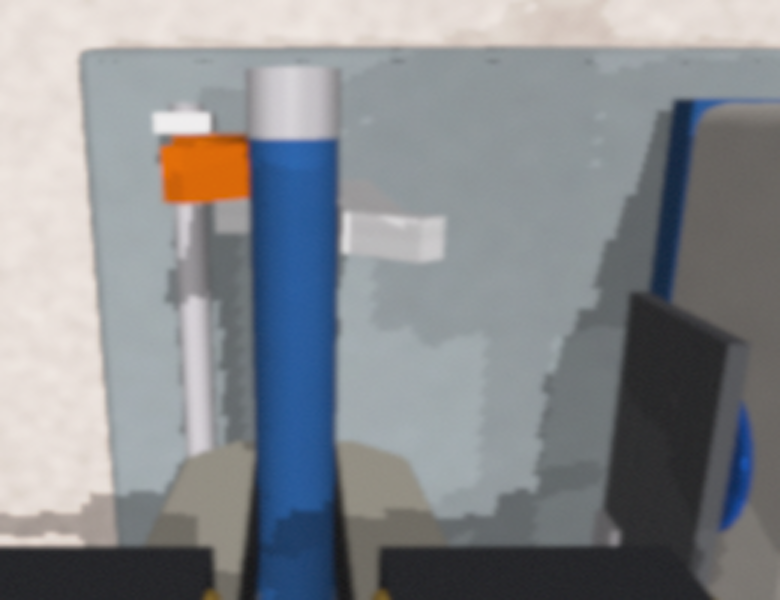

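```bash
cat > sw.py <<'E'
from look import *
for n in sys.argv[1:]:
    s,p,im,_=pickle.load(open(f"pics/{n}.pkl","rb"))
    O=np.array([.5096,.1023]);th=np.radians(5.75);ex=np.array([np.cos(th),np.sin(th)]);ey=np.array([-ex[1],ex[0]])
    g=cv2.cvtColor(im,cv2.COLOR_BGR2GRAY).astype(np.float32)
    W=lambda x,y,z:np.r_[O+ex*x+ey*y,z]
    def sweep(axis,fixed,t0,t1):
        t=np.arange(t0,t1,.0002)
        q=np.array([proj(p,W(a,fixed,.012) if axis=='x' else W(fixed,a,.012)) for a in t]).astype(np.float32)
        v=cv2.remap(g,q[:,0][None].copy(),q[:,1][None].copy(),cv2.INTER_LINEAR)[0];v=cv2.GaussianBlur(v[None],(0,0),4)[0];k=np.abs(np.gradient(v)).argmax();return round(float(t[k]),4)
    print(n,"left",[(y,sweep('x',y,-.06,-.035)) for y in(.09,.07,.05,.03,.01)])
    print("right",[(y,sweep('x',y,.19,.21)) for y in(.095,.09)])
    print("far",[(x,sweep('y',x,.09,.112)) for x in(-.03,.04,.06,.08,.1,.12,.15,.18)])
E
python3 sw.py w5 w6 w8 w9
```

```text
w5 left [(0.09, -0.0502), (0.07, -0.0502), (0.05, -0.0502), (0.03, -0.05), (0.01, -0.0504)]
right [(0.095, 0.1988), (0.09, 0.1988)]
far [(-0.03, 0.1004), (0.04, 0.1004), (0.06, 0.1006), (0.08, 0.1006), (0.1, 0.1008), (0.12, 0.1004), (0.15, 0.1), (0.18, 0.1002)]
w6 left [(0.09, -0.05), (0.07, -0.0498), (0.05, -0.05), (0.03, -0.0498), (0.01, -0.0498)]
right [(0.095, 0.1986), (0.09, 0.1986)]
far [(-0.03, 0.1006), (0.04, 0.1004), (0.06, 0.1004), (0.08, 0.1004), (0.1, 0.1004), (0.12, 0.1004), (0.15, 0.1002), (0.18, 0.1004)]
w8 left [(0.09, -0.0498), (0.07, -0.0498), (0.05, -0.05), (0.03, -0.0498), (0.01, -0.0502)]
right [(0.095, 0.1988), (0.09, 0.1986)]
far [(-0.03, 0.1004), (0.04, 0.1002), (0.06, 0.1004), (0.08, 0.1002), (0.1, 0.1004), (0.12, 0.1004), (0.15, 0.1002), (0.18, 0.1002)]
w9 left [(0.09, -0.0498), (0.07, -0.0498), (0.05, -0.05), (0.03, -0.0498), (0.01, -0.0498)]
right [(0.095, 0.1986), (0.09, 0.1986)]
far [(-0.03, 0.1004), (0.04, 0.1002), (0.06, 0.1004), (0.08, 0.1004), (0.1, 0.1006), (0.12, 0.1002), (0.15, 0.1002), (0.18, 0.1)]
```

Call:
play_rows --increments '[[[0, 0, 0.6, 0], [0, 0, 1.2, 0], [0, 0, 1.8, 0], [0, 0, 2.2, 0], [0, 0, 2.2, 0]]]'

```text
t: 8.5
tool_pos: [0.5102, 0.1019, 0.063]
orientation: [3.137, 0.151, 0.012]
force: [3.8, 0.1, -2.1]
opening: 0.0128
```

```bash
python3 - <<'E'
from look import *
s,p,im,_=look("wrist","w10");print(s["tool_pos"],s["force"],s["wrist_torque"],s["opening"],rel((.5096,.1023,.049),5.75))
cv2.imwrite("pics/w10c.png",cv2.resize(im[60:300,220:480],None,fx=3,fy=2.5,interpolation=cv2.INTER_CUBIC))
E
python3 m2.py w10 .070
```

```text
[0.51015901 0.10189447 0.06295975] [ 2.48057998  0.90884556 -1.8494204 ] [-0.03831935 -0.66791364  0.05440679] 0.012579940424342292 (array([-0.06, -0.05,  1.4 ]), np.float64(-0.004))
c1 [235.6  76.6]
c2 [624.9  79. ]
h1 [552.5 100.2]
h2 [784.1 106. ]
h3 [652.6 421.4]
h4 [480.6 430.9]
forkfar [346.9 165.4]
noseL [286.9 133.3]
width 0.012869414660137272
rod x in reader at y=0,60,72: [0.00041819 0.00068683 0.00074056] slope 0.004477391901210114
tcp in reader 0.0005155694907826632 -0.0004594948374003238
```

View pics/w10c.png

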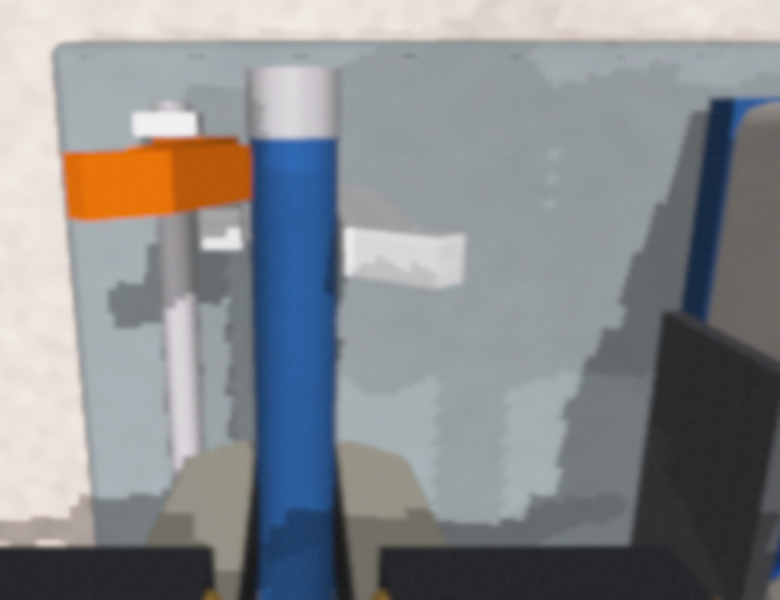

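The noses at crop (65–250,180) have swung out and the rod rides between them and the far prong under low force. I'll press it home.

Call:
play_rows --increments '[[[-0.03, 0, 0.5, 0], [-0.05, 0, 1.0, 0], [-0.05, 0, 1.4, 0], [-0.05, 0, 1.5, 0], [-0.05, 0, 1.5, 0]]]'

```text
t: 9.1
tool_pos: [0.5094, 0.1018, 0.0494]
orientation: [3.136, 0.151, 0.009]
force: [-10.5, -1.2, 22.4]
opening: 0.0127
```

```bash
python3 - <<'E'
from look import *
s,p,im,_=look("wrist","w11");print(s["tool_pos"],s["force"],s["wrist_torque"],s["opening"],rel((.5096,.1023,.049),5.75))
cv2.imwrite("pics/w11c.png",cv2.resize(im[60:300,220:480],None,fx=3,fy=2.5,interpolation=cv2.INTER_CUBIC))
E
python3 m2.py w11 .058
```

```text
[0.50937803 0.10182594 0.04940031] [-11.94781322  -2.753986    22.22815922] [-0.30590319  1.8079444   0.04728837] 0.012966620269319428 (array([ 0.03, -0.04,  0.04]), np.float64(-0.004))
c1 [231.4  74.6]
c2 [647.2  77.6]
h1 [584.2 100.1]
h2 [833.2 107.8]
h3 [678.5 445.4]
h4 [495.2 457.4]
forkfar [352.8 172.7]
noseL [285.7 136.6]
width 0.012751692751341578
rod x in reader at y=0,60,72: [-0.00213689  0.00099624  0.00162286] slope 0.05221876611604661
tcp in reader -0.00026834791530830256 -0.00044944011446980793
```

View pics/w11c.png

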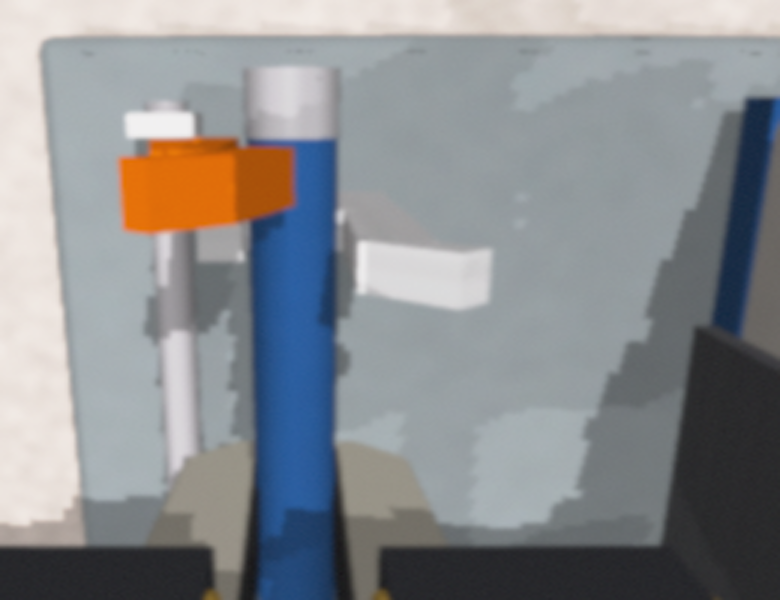

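The noses now lie over the rod at crop (270,180), with about 22 N up, so it is seated with the jaw shut. Releasing.

Call:
play_rows --increments '[[[0, 0, 0, 0], [0, 0, 0, 0], [0, 0, 0, 0], [0, 0, 0, 0], [0, 0, 0, 0]]]' --jaw 6

```text
t: 9.7
tool_pos: [0.509, 0.1018, 0.0489]
orientation: [3.136, 0.151, 0.008]
force: [0.2, -0.1, -0.4]
opening: 0.0481
```

Call:
play_rows --increments '[[[0, 0, 0, 0], [0, 0, 0, 0], [0, 0, 0, 0]]]'

```text
t: 10.0
tool_pos: [0.509, 0.1018, 0.0489]
orientation: [3.136, 0.151, 0.008]
force: [-0.5, 0.9, 0.6]
opening: 0.0595
```

```bash
python3 - <<'E'
from look import *
s,p,im,_=look("wrist","w12");print(s["tool_pos"],s["force"],s["opening"],s["t"])
look("side","s12")
im=cv2.imread("pics/s12.png");cv2.imwrite("pics/s12c.png",cv2.resize(im[130:250,270:430],None,fx=5,fy=5,interpolation=cv2.INTER_CUBIC))
E
python3 m2.py w12 .058
```

```text
[0.50905718 0.10179872 0.04893454] [-0.47808362 -0.32628131 -0.20658313] 0.05995668604802003 10.05
c1 [231.8  74.6]
c2 [648.7  77.6]
h1 [586.4 100.1]
h2 [836.1 107.9]
h3 [680.2 446.5]
h4 [496.4 458.5]
forkfar [353.7 173. ]
noseL [286.4 136.8]
width 0.012804495531959236
rod x in reader at y=0,60,72: [-0.00249371  0.0010341   0.00173967] slope 0.05879691798628389
tcp in reader -0.0005903140224715182 -0.0004443731189149501
```

View pics/w12.png

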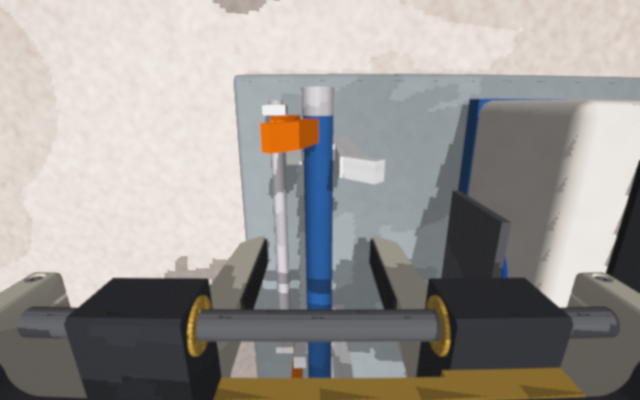

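View pics/s12c.png

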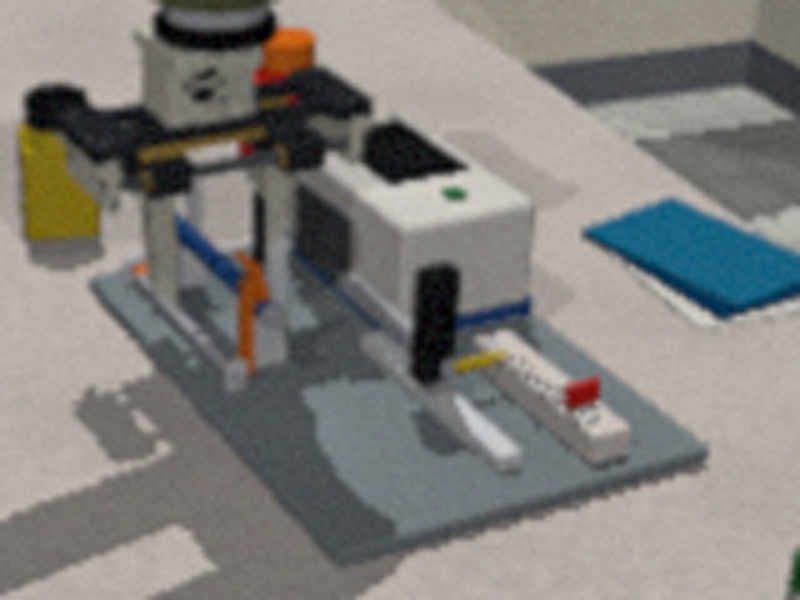

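Call:
play_rows --increments '[[[0, 0, -2, 0], [0, 0, -5, 0], [0, 0, -8, 0], [0, 0, -11, 0], [0, 0, -14, 0]]]'

```text
t: 10.7
tool_pos: [0.5082, 0.102, 0.1902]
orientation: [3.136, 0.151, 0.008]
force: [0.7, 0.6, -0.2]
opening: 0.0602
```

Run:
```python
from look import *
s,p,im,_=look("wrist","w13");print(s["tool_pos"],s["force"],s["opening"],s["t"])
O=np.array([.5096,.1023]);th=np.radians(5.75);ex=np.array([np.cos(th),np.sin(th)]);ey=np.array([-ex[1],ex[0]])
print("handle",O+ex*.072-ey*.150, rel(np.r_[O+ex*.072-ey*.150,.2],95.75),s["q"])
# tab & pointer from top0
im=np.load("pics/top0i.npy");p=camera_params("top")
hsv=cv2.cvtColor(im,cv2.COLOR_BGR2HSV)
a=cv2.inRange(hsv,(0,130,80),(8,255,255))|cv2.inRange(hsv,(172,130,80),(180,255,255));a[:,:320]=0;a[:,360:]=0;a[:125]=0;a[155:]=0
b=cv2.inRange(hsv,(22,120,80),(35,255,255));b[:,:310]=0;b[:,325:]=0;b[:140]=0;b[165:]=0
for nm,m,z in(("tab",a,.044),("tab30",a,.030),("ptr",b,.035)):
    ys,xs=np.nonzero(m);w=np.array([onz(p,x,y,z)[:2]-O for x,y in zip(xs,ys)]);print(nm,len(xs),xs.min(),xs.max(),ys.min(),ys.max(),(w@ex).mean(),(w@ey).mean())
```

```text
[0.5108816  0.10229954 0.19624624] [1.43379196 0.50810179 2.92918278] 0.059793635580762027 10.75
handle [ 0.59626594 -0.03973174] (array([ 7.11, 14.96, -0.44]), np.float64(-1.575)) [ 0.10048887 -0.07901644  1.76238516 -0.00183757  1.44533211  0.00458584]
tab 12 338 339 135 142 0.14119729517883578 -0.21171804415882522
tab30 12 338 339 135 142 0.14466179625717468 -0.21243039984014836
ptr 10 316 317 149 156 0.11338120627201757 -0.1506342960516958
```

View pics/w13.png

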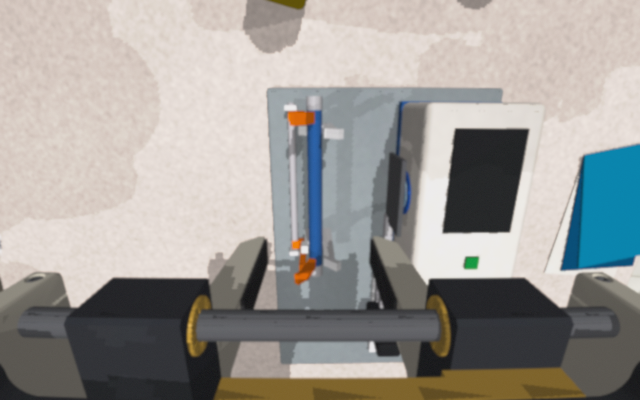

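Call:
play_rows --increments '[[[1.2, 2.5, -0.4, 0.14], [2.4, 5, -0.4, 0.28], [3.6, 7.5, -0.4, 0.42], [4.8, 10, -0.4, 0.56], [5.9, 12.5, -0.4, 0.7]]]'

```text
t: 11.3
tool_pos: [0.582, -0.0174, 0.1984]
orientation: [-2.993, 0.942, -0.019]
force: [-0.0, 0.4, -0.7]
opening: 0.0599
```

Run:
```python
from look import *
s=read_state();print(s["tool_pos"],s["q"],rel((.5963,-.0397,.2),-84.25))
```

```text
[ 0.58200997 -0.01741146  0.19835808] [-1.18706300e-01  8.64400916e-02  1.59262097e+00  1.20176398e-03
  1.44995947e+00  4.90746958e-01] (array([ 2.45,  1.01, -0.15]), np.float64(0.861))
```

Call:
play_rows --increments '[[[0.8, 0.4, 0, 0.14], [1.6, 0.8, 0, 0.28], [2.4, 1, 0, 0.42], [2.4, 1, 0, 0.56], [2.4, 1, 0, 0.7]]]'

```text
t: 11.8
tool_pos: [0.5956, -0.0396, 0.1973]
orientation: [-2.48, 1.917, -0.014]
force: [1.2, 0.1, 0.8]
opening: 0.0599
```

Call:
play_rows --increments '[[[0, 0, 0, 0.1], [0, 0, 0, 0.15], [0, 0, 0, 0.15], [0, 0, 0, 0.15]]]'

```text
t: 12.2
tool_pos: [0.5953, -0.0396, 0.1965]
orientation: [-2.331, 2.095, -0.012]
force: [-0.8, 0.1, -1.3]
opening: 0.06
```

Run:
```python
from look import *
s,p,im,_=look("wrist","w14")
print(s["tool_pos"],s["q"],rel((.5963,-.0397,.08),-84.25))
```

```text
[ 0.59540682 -0.03958104  0.19673925] [-0.15328234  0.12814191  1.55084835  0.0016253   1.45226296  1.31085087] (array([1.000e-02, 4.000e-02, 1.169e+01]), np.float64(0.006))
```

View pics/w14.png

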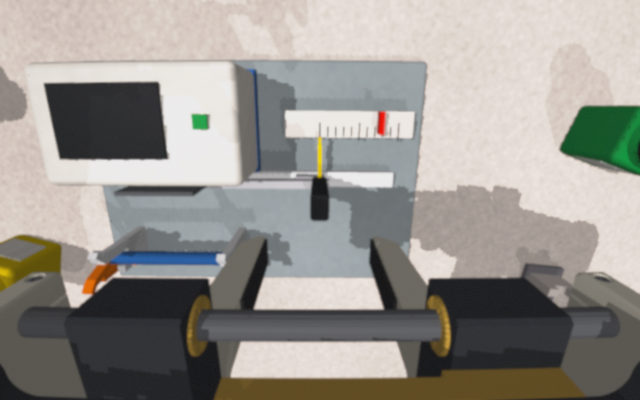

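The pointer is at (320,140), the tab at (382,122) and the handle at (320,200), centred between the fingers. Measuring the pull.

```bash
cat > tab.py <<'E'
from look import *
s,p,im,_=pickle.load(open(f"pics/{sys.argv[1]}.pkl","rb"))
O=np.array([.5096,.1023]);th=np.radians(5.75);ex=np.array([np.cos(th),np.sin(th)]);ey=np.array([-ex[1],ex[0]])
hsv=cv2.cvtColor(im,cv2.COLOR_BGR2HSV)
a=cv2.inRange(hsv,(0,150,90),(6,255,255))|cv2.inRange(hsv,(174,150,90),(180,255,255))
b=cv2.inRange(hsv,(22,140,100),(34,255,255))
def comps(m,lo,hi):
    m[:, :250]=0; m[250:]=0
    n,l,st,c=cv2.connectedComponentsWithStats(m);return [l==i for i in range(1,n) if lo<st[i,4]<hi and c[i][0]<430]
R_={}
for nm,m,z in(("tab",a,.044),("ptr",b,.036)):
    for k in comps(m,8,4000):
        ys,xs=np.nonzero(k);w=np.array([onz(p,x,y,z)[:2]-O for x,y in zip(xs,ys)]);X=w@ex;Y=w@ey
        print(nm,len(xs),xs.min(),xs.max(),ys.min(),ys.max(),"x %.4f..%.4f y mean %.4f range %.4f %.4f"%(X.min(),X.max(),Y.mean(),Y.min(),Y.max()))
        R_[nm]=Y.mean()
print("pull needed (ptr - tab)",R_["ptr"]-R_["tab"])
E
python3 tab.py w14
python3 - <<'E'
import sys;sys.path.insert(0,".")
from look import *
s,p,im,_=pickle.load(open("pics/w14.pkl","rb"))
for q in((312,205),(328,205),(320,220),(320,190)):print(onz(p,*q,.106), onz(p,*q,.048))
cv2.imwrite("pics/w14c.png",cv2.resize(im[100:230,270:420],None,fx=5,fy=4.5,interpolation=cv2.INTER_CUBIC))
E
```

```text
tab 130 378 384 112 134 x 0.1280..0.1488 y mean -0.2095 range -0.2123 -0.2066
ptr 143 317 321 137 177 x 0.0828..0.1239 y mean -0.1498 range -0.1517 -0.1475
pull needed (ptr - tab) 0.0596471182041351
[ 0.59784148 -0.03307609  0.106     ] [ 0.57958836 -0.03390377  0.048     ]
[ 0.59925367 -0.04634612  0.106     ] [ 0.58133193 -0.05028774  0.048     ]
[ 0.58531907 -0.04114772  0.106     ] [ 0.56412743 -0.04386949  0.048     ]
[ 0.61139885 -0.03831479  0.106     ] [ 0.59632711 -0.04037178  0.048     ]
```

View pics/w14c.png

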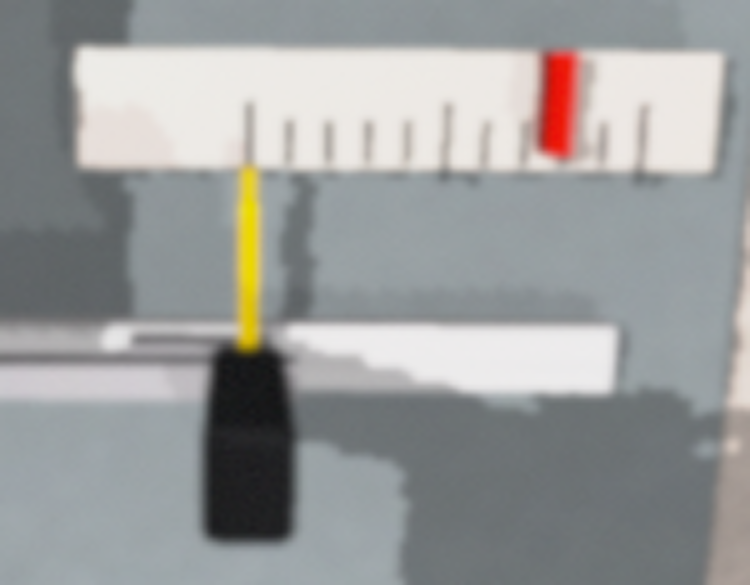

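Call:
play_rows --increments '[[[0, 0, 3, 0], [0, 0, 6, 0], [0, 0, 9, 0], [0, 0, 11.5, 0], [0, 0, 11.5, 0]]]'

```text
t: 12.8
tool_pos: [0.5934, -0.0391, 0.0773]
orientation: [-2.335, 2.097, -0.002]
force: [0.2, -0.1, -0.2]
opening: 0.0601
```

Call:
play_rows --increments '[[[0, 0, 0, 0], [0, 0, 0, 0], [0, 0, 0, 0], [0, 0, 0, 0], [0, 0, 0, 0]]]' --jaw 0 --squeeze 50

```text
t: 13.3
tool_pos: [0.594, -0.0392, 0.0783]
orientation: [-2.334, 2.097, -0.004]
force: [0.2, -0.6, -0.2]
opening: 0.0246
```

Call:
play_rows --increments '[[[0, 0, 0, 0], [0, 0, 0, 0]]]'

```text
t: 13.5
tool_pos: [0.5942, -0.0406, 0.0786]
orientation: [-2.334, 2.098, -0.007]
force: [0.6, -7.0, -1.2]
opening: 0.0157
```

```bash
python3 - <<'E'
from look import *
s,p,im,_=look("wrist","w15")
print(s["tool_pos"],s["force"],s["opening"],s["t"],R.from_rotvec(s["orientation"]).as_matrix().round(3).tolist())
E
python3 tab.py w15
```

```text
[ 0.59421359 -0.04056707  0.07852587] [ 1.80770011 -7.08651449 -1.49469861] 0.01594911498658484 13.55 [[0.106, -0.994, 0.005], [-0.994, -0.106, -0.001], [0.002, -0.005, -1.0]]
tab 456 410 424 111 147 x 0.1281..0.1494 y mean -0.2087 range -0.2125 -0.2048
ptr 359 315 322 151 213 x 0.0823..0.1241 y mean -0.1495 range -0.1520 -0.1473
pull needed (ptr - tab) 0.05916969024056776
```

View pics/w15.png

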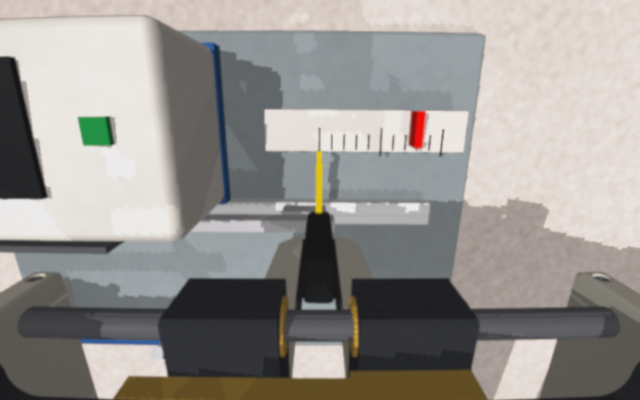

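Gripped (opening 16 mm). I'll pull 5.4 cm along tool +x, then trim to the tab.

Call:
play_rows --increments '[[[0.8, 0, 0, 0], [2, 0, 0, 0], [3.2, 0, 0, 0], [4.4, 0, 0, 0], [5.4, 0, 0, 0]]]'

```text
t: 14.1
tool_pos: [0.5995, -0.0939, 0.0784]
orientation: [-2.334, 2.098, -0.003]
force: [-1.9, 7.4, 0.9]
opening: 0.0157
```

```bash
python3 - <<'E'
from look import *
for i in range(6): s,p,im,_=look("wrist","w16");print(s["tool_pos"],s["force"])
print(s["opening"],s["t"])
cv2.imwrite("pics/w16c.png",cv2.resize(im[90:230,250:410],None,fx=5,fy=4.2,interpolation=cv2.INTER_CUBIC))
E
python3 tab.py w16
```

```text
[ 0.59965702 -0.0952561   0.07844976] [-1.90974346  6.03976797  2.43330679]
[ 0.59953285 -0.0939914   0.07843146] [-3.16239501  7.25452671  1.3394215 ]
[ 0.59948817 -0.09352547  0.07844308] [-3.21784973  6.94106008  1.80987839]
[ 0.59949572 -0.0933615   0.07845211] [-2.16676682  7.83160273  1.47114562]
[ 0.59948913 -0.093295    0.07846167] [-3.06173259  6.825088    1.52099928]
[ 0.59946666 -0.09324023  0.07844055] [-2.44691781  6.39489212  1.67515577]
0.015588579613790975 14.65
tab 263 328 336 110 146 x 0.1282..0.1494 y mean -0.2103 range -0.2128 -0.2080
ptr 358 315 322 151 213 x 0.0822..0.1240 y mean -0.2024 range -0.2049 -0.2001
pull needed (ptr - tab) 0.00788206517226167
```

View pics/w16c.png

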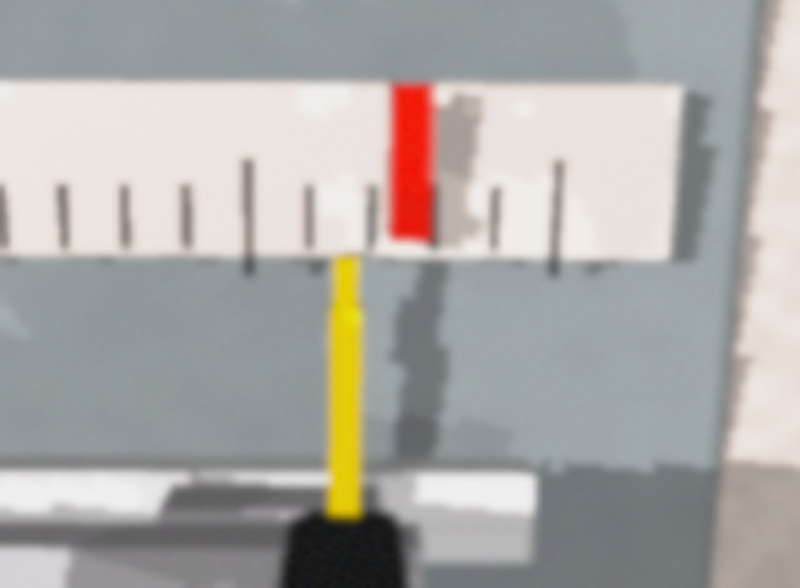

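Call:
play_rows --increments '[[[0.3, 0, 0, 0], [0.6, 0, 0, 0], [0.9, 0, 0, 0], [0.9, 0, 0, 0], [0.9, 0, 0, 0]]]'

```text
t: 15.2
tool_pos: [0.6003, -0.1013, 0.0784]
orientation: [-2.333, 2.096, -0.001]
force: [-2.1, 8.5, 1.6]
opening: 0.016
```

```bash
python3 - <<'E'
from look import *
for i in range(4): s,p,im,_=look("wrist","w17");print(s["tool_pos"],s["force"])
print(s["opening"],s["t"])
cv2.imwrite("pics/w17c.png",cv2.resize(im[90:230,250:410],None,fx=5,fy=4.2,interpolation=cv2.INTER_CUBIC))
E
python3 tab.py w17
```

```text
[ 0.60028331 -0.10124097  0.07848753] [-2.43699261  8.96412429  1.17336029]
[ 0.60026193 -0.10120252  0.07845265] [-2.10520443  8.85421515  1.89078504]
[ 0.6002564  -0.10117563  0.07843563] [-2.57899056  8.98466905  1.87499377]
[ 0.60024134 -0.10112785  0.07842761] [-2.20321223  8.64980047  2.50618451]
0.015684827853733777 15.55
tab 267 316 323 110 146 x 0.1282..0.1493 y mean -0.2104 range -0.2128 -0.2084
ptr 352 315 322 151 213 x 0.0822..0.1240 y mean -0.2103 range -0.2127 -0.2080
pull needed (ptr - tab) 0.00011485594992746706
```

View pics/w17c.png

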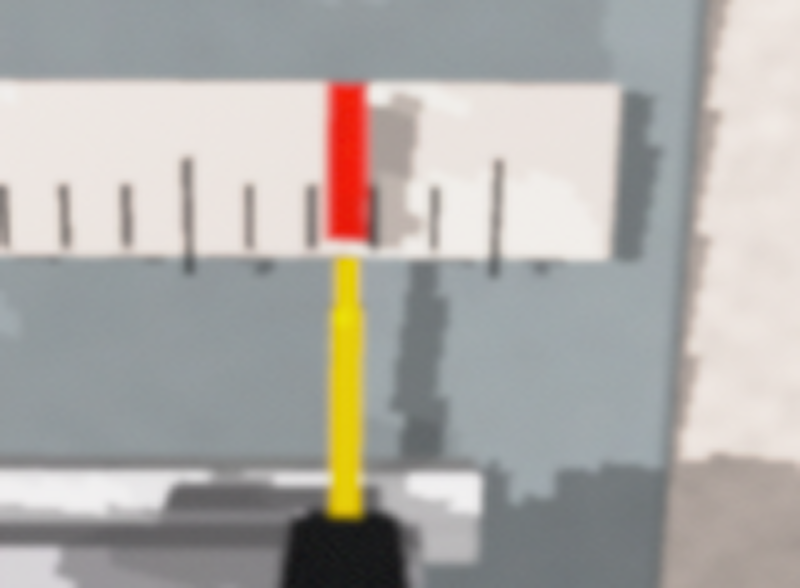

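The pointer is in line with the tab (both at crop x≈347). One look at the rod and jars, then I'll hand in.

Run:
```python
from look import *
_,_,im,_=look("side","s18");s,_,it,_=look("top","t18");print(s["tool_pos"],s["force"],s["t"])
c=cv2.resize(im[130:250,270:430],None,fx=4.5,fy=4.5,interpolation=cv2.INTER_CUBIC);cv2.imwrite("pics/s18c.png",c)
```

```text
[ 0.60025494 -0.10116751  0.07843931] [-1.04040367  8.59192187  1.46798524] 15.75
```

View pics/s18c.png

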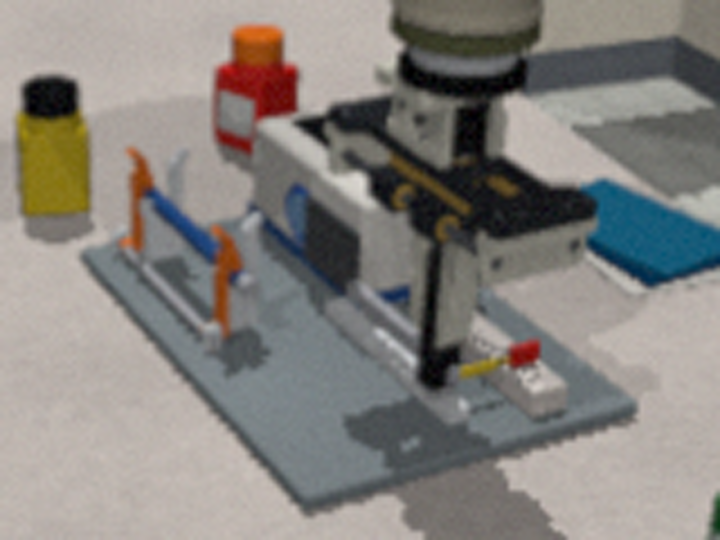

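View pics/t18.png

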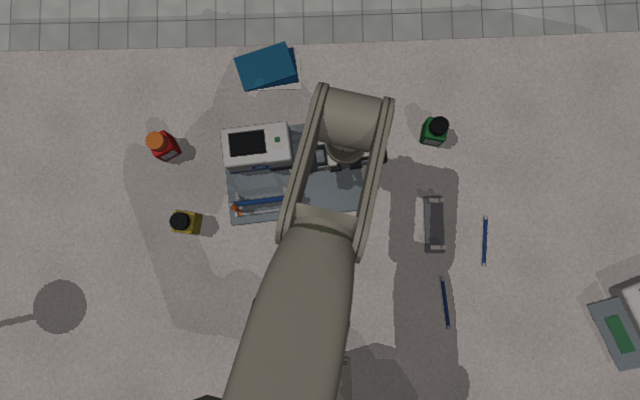

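The rod sits level in the forks with both noses over it, crop (150–240,210–270). The jars stand where they were: (163,146), (185,222) and (434,131). The pointer is at the tab.

```bash
python3 -c "
from plant import *
print(close_job())"
```

```text
the job is handed in; nothing more can be done
None
```

I handed the job in at about 15.8 s of the 56 s allowed, with the rod in the clip and the shutter held open at the red tab. The hand-in gave no verdict.

- **Rod:** I took the largest rod from its rest and turned it to line up with the clip. I pressed it down past the orange jaw until I read about 22 N upward, then let go. The last pictures show it level in both forks with both orange noses closed over it. I could not measure its final height and angle well. The wrist-picture fit was unreliable after seating because a nose covered part of the rod, so this check rests on the tool height, the press force and the views.
- **Shutter:** I gripped the handle across the pull direction at 50 N and pulled about 60 mm. The last wrist picture puts the pointer within about 0.1 mm of the tab. The pull read about 8.6 N and held steady, and the arm is still holding it.
- **Jars:** In the last top view all three stand where they started.
- **Disagreement:** The top and wrist cameras placed the reader about 4–5 mm apart along its y axis. I used the wrist view, and the clip fit agreed with it.

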